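# Snap the tablet tub shut, then hold a cleaning tablet up in the tongs

## Robot

A 7-joint arm with a two-finger parallel gripper is mounted at the origin on the work surface. World frame = base frame: x ahead of the robot, y to its left, z up, the work surface at z = 0. Lengths are in m, angles in rad, forces in N, time in s.
With the tool pointing down it reaches from about 0.425 to 0.95 m from the base axis. Payload 4.7 kg.
Tool frame: the origin (TCP) lies between the finger pads; the fingertips stand robot.tip_extent ahead of it and the grasp point (between the pads) lies 11 mm behind it (robot.tip_extent is the distance from the TCP to the fingertips, in m); z points along the fingers, y is the line along which they close (so a half turn about z gives the same grasp; the last joint's range is limited). The gripper opens to 87 mm and grips with 3 to 60 N. Pads are 19 mm wide; open, the fingers measure 117 mm over their backs; the gripper's body (75 mm by 190 mm) begins 51 mm behind the grasp point.
Start: joints at [-1.249, 0.469, -0.049, 1.532, 0.024, 1.141, -0.082], TCP at [0.232, 0.634, 0.231] pointing down, gripper open.
Joint ranges: [-2.59, 2.59], [-0.33, 1.99], [-1.39, 1.29], [0.1, 2.45], [-1.04, 4.18], [0.21, 1.99], [-2.66, 2.66]. Speed limits (rad/s): [2.57, 2.57, 3.14, 3.14, 3.14, 3.14, 3.14].

## Interface

Orientations are given as a unit quaternion [w, x, y, z].
In Python, from rig import robot, optics, spotter gives the robot as it stands.
- The arm moves only by the tool move_arm, never from a script. Its argument "deltas" is text: rows parted by semicolons, each of 6 numbers parted by spaces: the shift along the world's x, y, z scaled (see below), then the turn, a rotation vector about the world's x, y, z scaled (see below). A call has 1 to 20 rows; each row is the pose to reach, as a shift and turn from the pose commanded when the call began, turning the shorter way round; what a row does not reach only later rows make up. The controller multiplies each number of a shift by 250 mm and each number of a turn by pi rad. A row lasts 1/10 s, in which the tool goes at most 50 mm and 8.59 degrees, less where a joint would pass 70% of its speed; a pose out of reach is approached as far as the arm can. A call with a number of a shift or a turn outside -1 to 1 is refused whole. A call with a gripper value outside its range is refused whole. "gripper" is the closure, from -1 (fully open) to 1 (shut), set as the call begins (left out, the last holds). The fingers move at their own pace and stop on an object; the grip force is fixed at half the most. Time passes only in rows, so rows that repeat a pose let the fingers close. It gives the time, the measured TCP pose, the force, the opening and the grip force at its end, in the units of the state.
- robot.state(): the state, without advancing time (a new reading comes with each control period).
- optics.get_image(name): name is "scene" or "side" or "wrist"; returns a dict with "color" (400x640x3 uint8, red, green, blue), "K" (3x3 intrinsics, pixels), "T" (4x4, takes a point from camera to world coordinates); the wrist camera has in their place "mount" (4x4, takes a point from camera to tool coordinates, whose origin is the TCP and whose axes are the flange's). Camera axes: x right, y up, looking along -z (the intrinsics and any distortion apply to the point x, -y, -z); pixel columns grow to the right and rows downward; lengths in m; the calibration is good to about 2 mm. A picture is of the moment at which its call begins: read the wrist's pose just before it. There is no depth.
- robot.sign_off(): hands the job in; it is judged then, once.
Trained networks look in a picture, given as the dict that the camera call returned (one of the last four; its "shot" number tells which), for a name from the list of things; names that differ only in an ending like _2 or _b are one class to them, and where a whole thing is asked for, a point or a joint stands for the part that bears it (a point fixed in the world has none). Each returns a list of dicts, best first, with "conf" (0 to 1); they miss things now and then, are a little off and sometimes report something else, mostly with a low value. They report only what shows in the picture. A call takes as long as a camera call. They do not tell look-alikes from the thing itself.
- spotter.recognise(thing, picture): "box" ([left, top, right, bottom] in pixels, round what is visible of it).
- spotter.outline_of(thing, picture): "region" (400x640 bool, what is visible of it) and "box" ([left, top, right, bottom] in pixels, round what is visible of it).
The state is a dict: "time_s": time; "joint_positions": joint angles; "dq": joint speeds; "effort": joint torques, N m; "tool_pos": TCP position; "orientation": TCP orientation; "ft_force": force on the tool from outside, world axes, zero at the start; "torque": the same for the moment, N m; "finger_gap": finger opening in m; "grasp_force": force on a finger pad.
Only numpy, scipy, OpenCV 4.12 (cv2) and the standard library are available. Lean on these libraries where they do the work, as an engineer would, in place of code of your own. Each camera call takes 0.05 s, during which the arm holds its last target. There are 200 camera calls.

## Task

The tub of machine-cleaning tablets has been left open: press its lid down until it snaps fully shut, and let go of it. Then take the tongs and with them pick up the one tablet lying out on the bamboo board (it is caustic, so never touch it with the gripper itself), and finish while still holding it steady between the jaws, lifted at least 10 cm above the worktop. Leave the other things where they are.

Things in the scene. Friction and masses are not known exactly. Their poses are not given: they have to be found in the camera images.
- tub: Dark blue plastic tub of tablets, 116 (x) x 150 (y) x 90 mm high, fixed to the worktop, on the left or on the right. Origin: centre of its underside. x points from its front (latch side) to the hinge side, y along the hinge, z up. The hinge is on the side away from the robot (yaw within 0.35 rad of 0).
- tub_lid (a joint): Angle of the tub's light blue lid, rad: 0 = snapped fully shut, grows as it opens upward (starts at 0.6 to 1.1). Stiff hinge: it stays at any angle. In the middle of its front edge a tab with a bead meets a sprung rib at about 0.07 rad and snaps under it at about 0.05; pushing it home near the front edge takes about 10 N. Not pushed past the rib, it stays ajar.
- tub_lid_hinge (a point): The middle of the lid's hinge line, 58 mm behind the tub's centre (tub x), 90 mm above the worktop; the axis runs along the tub's y.
- tub_lid_press (a point): Centre of the dark blue round thumb mark on the outside of the lid, 98 mm from the hinge line, 20 mm from the front edge (the tab reaches out to 127 mm from the hinge line). The lid is a plate 154 mm wide, 8 mm thick; shut, its outside lies about 8.5 mm above the hinge line.
- tongs: Steel kitchen tongs, dark grips and jaws, lying on edge so that they close sideways, on the other side than the tub. Origin: midway between the arms, under the middle of the grips, where to take them from above; x points to the jaws, z up. Pivot 110 mm behind the origin, jaws' middle 85 mm ahead, toes 100 mm ahead. 22 mm high, 100 g, balanced 6 mm behind the origin.
- tongs_l: The tongs' arm on their +y side; its origin lies on the pivot. A spring always pushes both arms outward, about 5 N at the grips when open (59 mm across outside), 8 N when closed on the tablet (39 mm across); the arms move alike. The grips are 66 mm long, 1 to 21 mm above the underside.
- tongs_r: The tongs' arm on their -y side; its origin lies on the pivot. Squeezing the grips by 1 mm brings the jaws together by 1.8 mm; empty tongs close to about 22 mm across the grips.
- tongs_jaws (a point): Midway between the jaws, 85 mm ahead of the tongs' origin, 11 mm above their underside. The jaws are shallow V cradles, 25 mm long and 20 mm high (1 to 21 mm above the underside); with the tongs open there is about 66 mm between the toes and 72 mm at the middle of the jaws.
- board: Slatted bamboo soap board, 120 (x) x 85 (y) x 15 mm high, fixed on its feet to the worktop in front of the robot. Origin: centre of its underside.
- tablet: The pressed cleaning tablet lying flat on the board: round, 36 mm across, 20 mm thick, white with an aqua upper layer, 40 g. Origin: centre of its underside. (The same tablets inside the tub stay there.)
- tablet_center (a point): Centre of the tablet.
- clothes_peg: Wooden clothes peg lying nearer the robot, 72 x 13 x 11 mm, lying roughly across (along y). Bystander.
- scoop: White plastic measuring cup, 64 mm across, 50 mm high, beyond the board to the right. Bystander.
- brush: Wooden scrubbing brush, 150 x 48 x 39 mm, far right. Bystander.
- ball_bowl: White bowl, 140 mm across, with two wool dryer balls, 77 mm high, beyond the board to the left. Bystander.
- softener: Mauve softener bottle, 84 mm across, 180 mm high, far to the left. Bystander.
- spray: Spray bottle with an orange head, 66 mm across, 200 mm high, far to the right. Bystander.
There are look-alikes about, which are no part of the job. Of the things shaped like the tongs, the steel one is meant.

How it is judged:
On the way, in this order (a step that is already met when the one before it is completed fails the run):
1. the lid is snapped fully shut and let go (value of joint tub_lid below 0.02 rad and contact force between tub and the fingers below 0.3 N and contact force between tub and the arm below 0.3 N), for 0.2 s.
2. the tablet is lifted off the board between both jaws of the gripped tongs (height (world z) of tablet_center above 0.05 m and contact force between tablet and tongs_l above 0.5 N and contact force between tablet and tongs_r above 0.5 N and contact force between tongs and the fingers above 0.5 N), for 0.2 s.
At the end, for the whole second after the job is handed in: The tub's lid is snapped shut (below 0.02 rad), and the fingers hold the tongs, whose two jaws squeeze the tablet (each more than 0.5 N, tablet centre within 30 mm of the jaws' middle), its underside more than 95 mm above the worktop, at rest (below 0.03 m/s), touching neither board nor tub (value of joint tub_lid below 0.02 rad and height (world z) of tablet above 0.095 m and height (world z) of tongs above 0.06 m and distance between tablet_center and tongs_jaws below 0.03 m and contact force between tablet and tongs_l above 0.5 N and contact force between tablet and tongs_r above 0.5 N and contact force between tongs and the fingers above 0.5 N and linear speed of tablet below 0.03 m/s and contact force between tablet and board below 0.1 N and contact force between tongs and tub below 0.1 N); the arm keeps its last pose, push and grip.
It fails at once if the tablet is touched by the gripper or the arm instead of the tongs (contact force between tablet and the fingers above 0.3 N or contact force between tablet and the arm above 0.3 N).
It fails at once if a bystander is moved more than 30 mm or tipped over (distance of any of clothes_peg, scoop, brush, ball_bowl, softener, spray from where it was at the start of the episode above 0.03 m or angle between any of scoop, brush, softener, spray's own z axis and vertical above 0.5 rad).
It also fails if it takes over 59 s, if anything falls off the work surface, if the arm or the gripper's body presses on something with over 40 N, if the wrist force passes 120 N, or if a joint passes its speed limit or range.

## Working session

There is one attempt and no reset: what is moved stays moved. The work goes in short steps, Python scripts to look and compute and a tool call to move; the robot and the scene stay as the last step left them, time stands still between calls to the robot, and variables do not carry over. Pictures are saved under pics/ and viewed, at most 10 in all, crops included, and the job is handed in when it is done.

Besides the shell and the picture viewer there is one more tool, called after "Call:" in YAML: its name, and indented under it one key for each argument. move_arm: Moves the arm, as the interface text tells. Shifts and turns lie within -1 to 1; 1 stands for 250 mm of shift or pi rad of turn. Its arguments: {"type":"object","properties":{"deltas":{"type":"string"},"gripper":{"type":"number"}},"required":["deltas"]}

```bash
ls; mkdir -p pics; cat > h.py <<'E'
import numpy as np, cv2
from rig import robot, optics, spotter
def shot(n):
    st=robot.state(); p=optics.get_image(n)
    if 'T' not in p:
        from scipy.spatial.transform import Rotation as R
        q=st['orientation']; M=np.eye(4); M[:3,:3]=R.from_quat([q[1],q[2],q[3],q[0]]).as_matrix(); M[:3,3]=st['tool_pos']
        p['T']=M@np.array(p['mount'])
    return p
def save(p,f): cv2.imwrite('pics/'+f,cv2.cvtColor(p['color'],cv2.COLOR_RGB2BGR))
def ray(p,uv):
    K=np.array(p['K']); d=cv2.undistortPoints(np.array([[uv]],float),K,np.array(p.get('dist',np.zeros(5)),float))[0,0]
    T=np.array(p['T']); return T[:3,3],T[:3,:3]@np.array([d[0],-d[1],-1])
def at_z(p,uv,z):
    o,d=ray(p,uv); return o+d*(z-o[2])/d[2]
def proj(p,X):
    T=np.linalg.inv(np.array(p['T'])); c=T[:3,:3]@np.array(X,float)+T[:3,3]; K=np.array(p['K'])
    v=K@np.array([c[0],-c[1],-c[2]]); return v[:2]/v[2]
E
python3 - <<'E'
from h import *
s=robot.state(); print(s, robot.tip_extent)
for n in ['scene','side']:
    p=shot(n); save(p,n+'0.png'); print(n,[k for k in p],np.round(p['T'],3).tolist(),np.array(p['K']).tolist())
    for t in ['tub','tub_lid','tub_lid_press','tongs','board','tablet','clothes_peg','scoop']:
        print(t,[(round(r['conf'],2),np.round(r['box']).tolist()) for r in spotter.recognise(t,p)[:3]])
E
```

```text
pics
{'time_s': 0.0, 'joint_positions': array([-1.24888898,  0.46944942, -0.048582  ,  1.53369626,  0.02408743,
        1.14101317, -0.08234669]), 'dq': array([-0.00017791, -0.00134765,  0.00079545,  0.00030277,  0.00124417,
       -0.00105091, -0.00169842]), 'effort': array([ 4.94053220e-04, -5.07954669e+01, -8.02818895e-02, -2.36169469e+01,
       -6.13204599e-02,  3.74995172e-02,  1.56220326e-04]), 'tool_pos': array([0.23175888, 0.63333524, 0.22949302]), 'orientation': array([-1.39171168e-04,  1.74521202e-01,  9.84652918e-01, -9.80722051e-04]), 'ft_force': array([ 0.07275439, -0.23337239,  0.50569699]), 'torque': array([ 0.00345354, -0.03466935,  0.03738107]), 'grasp_force': 0.0, 'finger_gap': 0.08685442154543113} 0.008
scene ['color', 'K', 'T', 'shot'] [[-0.142, -0.832, 0.537, 1.129], [0.99, -0.124, 0.071, 0.079], [0.007, 0.541, 0.841, 1.022], [0.0, 0.0, 0.0, 1.0]] [[396.9791017653468, 0.0, 315.88183341165256], [0.0, 396.9791017653468, 200.54127535286023], [0.0, 0.0, 1.0]]
tub [(0.85, [198.0, 165.0, 271.0, 232.0])]
tub_lid [(0.7, [195.0, 166.0, 252.0, 217.0]), (0.31, [198.0, 166.
[... 431 characters left out ...]
, 'K', 'T', 'shot'] [[-0.763, 0.379, -0.523, -0.394], [-0.646, -0.449, 0.617, 1.087], [-0.001, 0.809, 0.588, 1.14], [0.0, 0.0, 0.0, 1.0]] [[510.605361389258, 0.0, 314.35990338001767], [0.0, 510.605361389258, 194.35717180961632], [0.0, 0.0, 1.0]]
tub []
tub_lid [(0.72, [323.0, 136.0, 362.0, 169.0]), (0.55, [291.0, 198.0, 301.0, 210.0])]
tub_lid_press [(0.77, [322.0, 135.0, 364.0, 169.0]), (0.32, [292.0, 202.0, 298.0, 208.0])]
tongs [(0.85, [243.0, 302.0, 322.0, 330.0]), (0.81, [248.0, 322.0, 318.0, 328.0]), (0.73, [241.0, 236.0, 279.0, 268.0])]
board [(0.74, [282.0, 198.0, 318.0, 219.0])]
tablet [(0.61, [291.0, 202.0, 299.0, 209.0])]
clothes_peg [(0.66, [347.0, 218.0, 362.0, 231.0])]
scoop []
```

```bash
python3 - <<'E'
import cv2
a=cv2.imread('pics/scene0.png')[110:310,170:500]; b=cv2.imread('pics/side0.png')[100:350,200:420]
cv2.imwrite('pics/a.png',cv2.resize(a,(792,480),interpolation=cv2.INTER_CUBIC))
cv2.imwrite('pics/b.png',cv2.resize(b,(528,600),interpolation=cv2.INTER_CUBIC))
E
```

```text
(no output)
```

View pics/a.png

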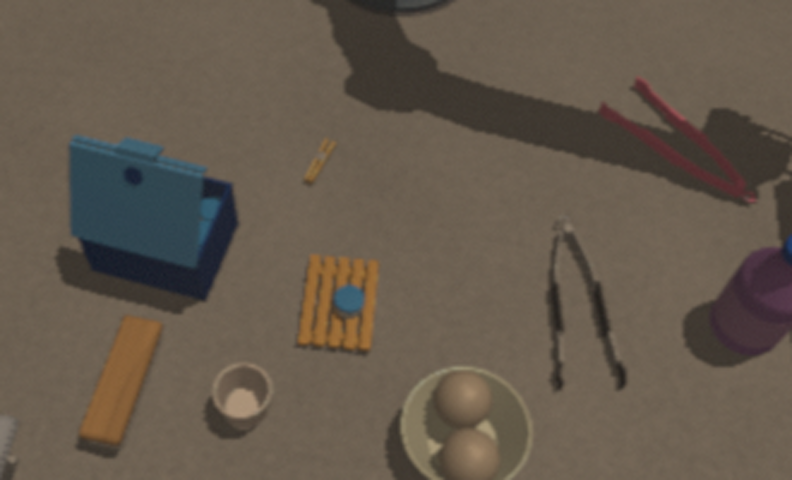

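View pics/b.png

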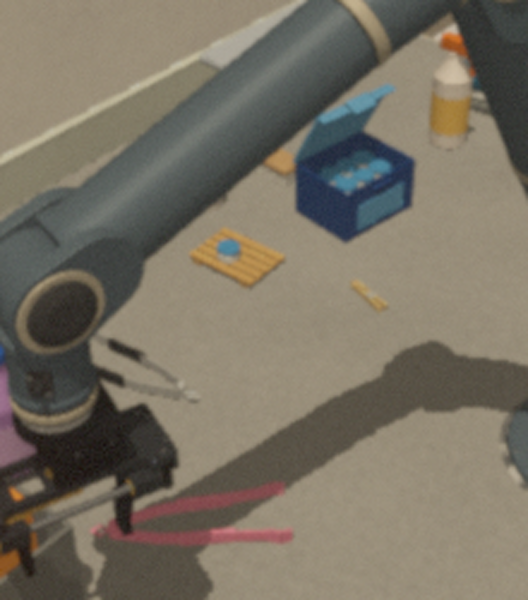

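The scene view (crop ×2.4) shows the tub at right of the robot with its thumb mark at crop (133,176), the tablet at (349,298), and the steel tongs with pivot at (563,225) and toes at (557,385) and (621,382). The red tongs are the look-alike. The side view agrees with this.

```bash
python3 - <<'E'
from h import *
p=shot('scene'); s=shot('side')
f=lambda u,v:(170+u/2.4,110+v/2.4)
for n,u,v,z in [('piv',563,225,.02),('toeR',557,385,.021),('toeL',621,382,.021),('gripL',603,310,.021),('gripR',557,308,.021),('tablet top',349,295,.035),('hingeA',80,237,.095),('hingeB',196,264,.095),('botcorner',207,299,0),('botcorner2',92,271,0),('rimfrontright',233,184,.09),('peg',320,162,.011),('bd1',312,256,.015),('bd2',378,263,.015),('bd3',369,352,.015),('bd4',299,345,.015),('bowlrim L',402,425,.05),('bowltop',465,370,.05),('softener base',745,340,0)]:
    print(n,np.round(at_z(p,f(u,v),z),3))
g=lambda u,v:(200+u/2.4,100+v/2.4)
for n,u,v,z in [('tablet top',229,246,.035),('piv',196,398,.02),('jaw',103,340,.021),('gripnear',112,378,.011),('grip far',122,348,.011)]: print('side',n,np.round(at_z(s,g(u,v),z),3))
def tri(a,b):
    A=[];B=[]
    M=np.zeros((3,3));w=np.zeros(3)
    for o,d in (a,b):
        d=d/np.linalg.norm(d);P=np.eye(3)-np.outer(d,d);M+=P;w+=P@o
    return np.linalg.solve(M,w)
print('lid tab mid', tri(ray(p,f(142,143)),ray(s,g(391,89))))
# tablet via outline
for c in (p,s):
  for t in ('tongs','tablet'):
    for r in spotter.outline_of(t,c)[:3]:
      m=r['region']; v,u=np.nonzero(m); print(t,r['conf'],np.round(r['box']),m.sum(),np.round(at_z(c,(u.mean(),v.mean()),.025 if t=='tablet' else .011),3))
# thumb mark ray params
from scipy.optimize import least_squares
obs=[((133,176),.098,0,.0085),((72,140),.118,-.077,.008),((206,169),.118,.077,.008),((80,237),.0,-.077,.008),((196,264),.0,.077,.008)]
def res(x):
    hx,hy,yaw,th=x;r=[]
    for (uv,l,y,h) in obs:
        a=-(l*np.cos(th))+h*np.sin(th); z=.09+l*np.sin(th)+h*np.cos(th)
        X=[hx+np.cos(yaw)*a-np.sin(yaw)*y,hy+np.sin(yaw)*a+np.cos(yaw)*y,z]
        r+=list(proj(p,X)-np.array(f(*uv)))
    return r
q=least_squares(res,[.7,-.3,0,.8]);print('lid fit hx hy yaw th',q.x,np.round(q.fun,1))
E
```

```text
piv [0.461 0.258 0.02 ]
toeR [0.677 0.256 0.021]
toeL [0.663 0.328 0.021]
gripL [0.574 0.308 0.021]
gripR [0.58  0.254 0.021]
tablet top [0.606 0.01  0.035]
hingeA [ 0.609 -0.3    0.095]
hingeB [ 0.624 -0.161  0.095]
botcorner [ 0.618 -0.162  0.   ]
botcorner2 [ 0.601 -0.31   0.   ]
rimfrontright [ 0.508 -0.144  0.09 ]
peg [ 0.404 -0.058  0.011]
bd1 [ 0.549 -0.044  0.015]
bd2 [0.547 0.037 0.015]
bd3 [0.665 0.042 0.015]
bd4 [ 0.669 -0.04   0.015]
bowlrim L [0.76  0.089 0.05 ]
bowltop [0.688 0.15  0.05 ]
softener base [0.578 0.479 0.   ]
side tablet top [0.609 0.009 0.035]
side piv [0.434 0.268 0.02 ]
side jaw [0.61  0.268 0.021]
side gripnear [0.553 0.306 0.011]
side grip far [0.586 0.255 0.011]
lid tab mid [ 0.5276467  -0.2448115   0.20690305]
tongs 0.89 [399. 202. 431. 274.] 386 [0.563 0.283 0.011]
tongs 0.87 [422. 143. 478. 192.] 524 [0.301 0.413 0.011]
tongs 0.72 [406. 207. 433. 275.] 270 [0.565 0.305 0.011]
tongs 0.82 [245. 238. 279. 268.] 425 [0.529 0.271 0.011]
tongs 0.8 [256. 300. 316. 315.] 296 [0.31  0.381 0.011]
tongs 0.7 [242. 300. 321. 331.] 686 [0.292 0.404 0.011]
tablet 0.65 [281. 196. 316. 220.] 427 [0.584 0.016 0.025]
tablet 0.42 [292. 203. 302. 209.] 76 [0.612 0.009 0.025]
lid fit hx hy yaw th [ 0.60757011 -0.23242374 -0.11203456  1.08123294] [ 1.7 -1.2 -0.5  0.7 -0.1  1.1 -3.  -1.   1.8  0.2]
```

Call:
move_arm:
  deltas: "0.8 -0.9 0.24 0 0 0.075; 0.8 -0.9 0.24 0 0 0.075; 0.8 -0.9 0.24 0 0 0.075; 0.8 -0.9 0.24 0 0 0.075; 0.8 -0.9 0.24 0 0 0.075; 0.8 -0.9 0.24 0 0 0.075; 0.8 -0.9 0.24 0 0 0.075"
  gripper: 1

```text
time_s: 1.9
tool_pos: [0.4383, 0.4026, 0.2924]
orientation: [0.003, 0.063, 0.998, -0.0]
ft_force: [-0.2, -0.3, 0.1]
finger_gap: 0.0391
grasp_force: 0.0
```

Call:
move_arm:
  deltas: "0.1 -1 0 0 0 0; 0.1 -1 0 0 0 0; 0.1 -1 0 0 0 0; 0.1 -1 0 0 0 0; 0.1 -1 0 0 0 0; 0.1 -1 0 0 0 0"

```text
time_s: 2.5
tool_pos: [0.4578, 0.1517, 0.291]
orientation: [0.0, 0.063, 0.998, -0.001]
ft_force: [0.4, 0.1, 0.4]
finger_gap: 0.0012
grasp_force: 0.0
```

Call:
move_arm:
  deltas: "0.05 -1 0 0 0 0; 0.05 -1 0 0 0 0; 0.05 -1 0 0 0 0; 0.05 -1 0 0 0 0; 0.05 -1 0 0 0 0; 0.05 -1 0 0 0 0"

```text
time_s: 3.1
tool_pos: [0.4691, -0.0979, 0.2911]
orientation: [0.001, 0.063, 0.998, -0.001]
ft_force: [-0.6, 0.2, -0.1]
finger_gap: 0.0005
grasp_force: 0.0
```

Call:
move_arm:
  deltas: "0.1 -0.4 0.1 0 0 0; 0.1 -0.4 0.1 0 0 0; 0.1 -0.4 0.1 0 0 0; 0.1 -0.4 0.1 0 0 0"

```text
time_s: 3.5
tool_pos: [0.4949, -0.1916, 0.3157]
orientation: [0.0, 0.059, 0.998, -0.0]
ft_force: [0.1, 0.1, 0.5]
finger_gap: 0.0006
grasp_force: 0.0
```

```bash
python3 - <<'E'
from h import *
p=shot('wrist'); save(p,'w1.png'); s=shot('scene'); save(s,'s1.png'); print(robot.state()['tool_pos'],np.round(p['mount'],3).tolist(),np.round(p['K']).tolist())
E
```

```text
[ 0.49453472 -0.18890882  0.31494625] [[-0.001, 0.958, 0.288, 0.079], [1.0, 0.001, -0.0, -0.001], [-0.001, 0.288, -0.958, -0.155], [0.0, 0.0, 0.0, 1.0]] [[292.0, 0.0, 322.0], [0.0, 292.0, 197.0], [0.0, 0.0, 1.0]]
```

View pics/w1.png

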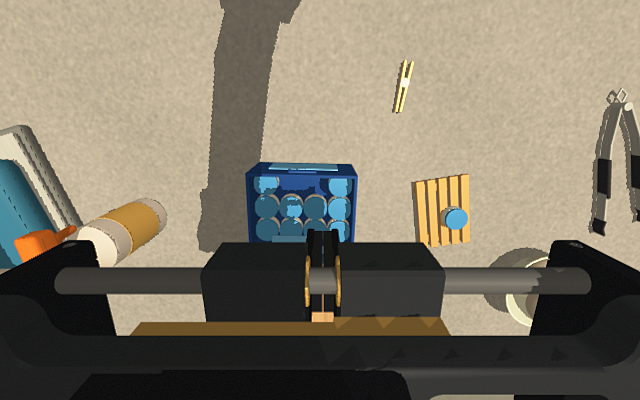

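The wrist view shows the tub's front rim running from (247,172) to (357,165), the tablet at (455,219), and the steel tongs' pivot at (617,98). The lid is hidden behind the gripper.

```bash
python3 - <<'E'
from h import *
import json
p=shot('wrist')
a=at_z(p,(246,175),.09);b=at_z(p,(358,166),.09);print(a,b,(a+b)/2,np.linalg.norm(a-b),np.arctan2(b[0]-a[0],b[1]-a[1]))
for n,uv,z in [('a0',(246,175),0),('tab',(455,219),.035),('piv',(617,104),.02),('bd',(413,181),.015),('bd',(468,174),.015),('bd',(470,241),.015)]: print(n,np.round(at_z(p,uv,z),4))
E
```

```text
[ 0.48706699 -0.29026577  0.09      ] [ 0.49199181 -0.14144968  0.09      ] [ 0.4895294  -0.21585773  0.09      ] 0.14889755320693931 0.03308130698238814
a0 [ 0.5038 -0.3162  0.    ]
tab [0.6058 0.0111 0.035 ]
piv [0.4574 0.252  0.02  ]
bd [ 0.5412 -0.048   0.015 ]
bd [0.5398 0.0393 0.015 ]
bd [0.6578 0.046  0.015 ]
```

Call:
move_arm:
  deltas: "0.2 -0.1 -0.16 0 0 0; 0.42 -0.13 -0.25 0 0 0; 0.42 -0.13 -0.25 0 0 0; 0.42 -0.13 -0.46 0 0 0; 0.42 -0.13 -0.46 0 0 0; 0.42 -0.13 -0.46 0 0 0"

```text
time_s: 4.25
tool_pos: [0.5988, -0.2217, 0.1997]
orientation: [-0.002, 0.057, 0.998, 0.001]
ft_force: [0.6, -0.2, 0.9]
finger_gap: 0.0005
grasp_force: 0.0
```

```bash
python3 - <<'E'
from h import *
p=shot('side'); a=p['color'][100:250,290:420]; q=shot('scene'); b=q['color'][140:260,160:300]
save({'color':np.hstack([cv2.resize(a,(390,450),interpolation=cv2.INTER_CUBIC),cv2.resize(b,(410,450))])},'c2.png'); print(robot.state()['tool_pos'])
E
```

```text
[ 0.60024178 -0.22325744  0.20284853]
```

View pics/c2.png

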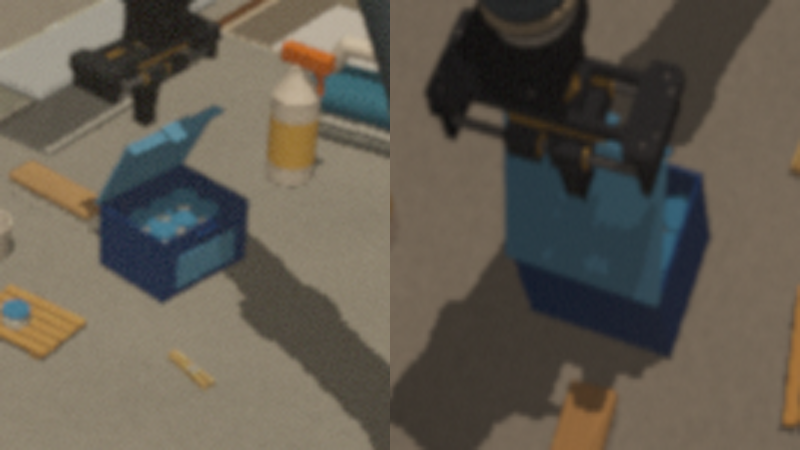

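The picture shows the closed fingers behind the open lid, at its mid-width. Now I'll sweep it along its arc.

Call:
move_arm:
  deltas: "-0.04 0 -0.017 0 0 0; -0.08 0 -0.034 0 0 0; -0.12 0 -0.054 0 0 0; -0.152 0 -0.074 0 0 0; -0.19 0 -0.096 0 0 0; -0.22 0 -0.118 0 0 0; -0.25 0 -0.147 0 0 0; -0.278 0 -0.176 0 0 0; -0.3 0 -0.213 0 0 0; -0.324 0 -0.25 0 0 0; -0.335 0.005 -0.28 0 0 0; -0.348 0.01 -0.308 0 0 0; -0.356 0.01 -0.33 0 0 0; -0.356 0.01 -0.33 0 0 0"

```text
time_s: 5.75
tool_pos: [0.5097, -0.2208, 0.1171]
orientation: [-0.001, 0.058, 0.998, 0.0]
ft_force: [0.6, -0.2, 0.0]
finger_gap: 0.0005
grasp_force: 0.0
```

Call:
move_arm:
  deltas: "0 0 -0.02 0 0 0; 0 0 -0.04 0 0 0; 0 0 -0.05 0 0 0; 0 0 -0.05 0 0 0"

```text
time_s: 6.15
tool_pos: [0.5103, -0.2212, 0.1066]
orientation: [-0.0, 0.058, 0.998, 0.0]
ft_force: [-3.5, 1.6, 9.9]
finger_gap: 0.0004
grasp_force: 4.8
```

Call:
move_arm:
  deltas: "0 0 -0.01 0 0 0; 0 0 -0.02 0 0 0; 0 0 -0.02 0 0 0"

```text
time_s: 6.45
tool_pos: [0.5104, -0.2214, 0.1061]
orientation: [0.0, 0.058, 0.998, 0.002]
ft_force: [-14.1, 6.4, 41.8]
finger_gap: 0.0004
grasp_force: 21.2
```

Call:
move_arm:
  deltas: "0 0 -0.01 0 0 0; 0 0 -0.02 0 0 0; 0 0 -0.02 0 0 0"

```text
time_s: 6.75
tool_pos: [0.5105, -0.2215, 0.1055]
orientation: [0.001, 0.058, 0.998, 0.003]
ft_force: [-24.3, 10.9, 76.1]
finger_gap: 0.0002
grasp_force: 37.7
```

The lid is on its hard stop. I'll let go and check.

Call:
move_arm:
  deltas: "0 0 0.1 0 0 0; 0 0 0.3 0 0 0; 0 0 0.5 0 0 0; 0 0 0.7 0 0 0; 0 0 0.8 0 0 0; 0 0 0.8 0 0 0; 0 0 0.8 0 0 0"

```text
time_s: 7.45
tool_pos: [0.5105, -0.2209, 0.2955]
orientation: [0.0, 0.057, 0.998, 0.0]
ft_force: [-0.2, -0.4, 0.2]
finger_gap: 0.0006
grasp_force: 0.0
```

Call:
move_arm:
  deltas: "-0.2 1 0 0 0 0; -0.2 1 0 0 0 0; -0.2 1 0 0 0 0; -0.2 1 0 0 0 0; -0.2 1 0 0 0 0; -0.2 1 0 0 0 0"
  gripper: -1

```text
time_s: 8.05
tool_pos: [0.4581, 0.0356, 0.2935]
orientation: [-0.002, 0.052, 0.999, 0.001]
ft_force: [0.8, -0.9, -0.3]
finger_gap: 0.0405
grasp_force: 0.0
```

Call:
move_arm:
  deltas: "0.3 0.8 0 0 0 0; 0.3 0.8 0 0 0 0; 0.3 0.8 0 0 0 0; 0.3 0.8 0 0 0 0; 0.3 0.8 0 0 0 0; 0.3 0.8 0 0 0 0"

```text
time_s: 8.65
tool_pos: [0.535, 0.2306, 0.293]
orientation: [-0.002, 0.056, 0.998, -0.001]
ft_force: [-0.4, -0.2, 0.4]
finger_gap: 0.0848
grasp_force: 0.0
```

```bash
python3 - <<'E'
from h import *
print(robot.state()['tool_pos'],robot.state()['orientation'])
p=shot('wrist'); save(p,'w3.png'); s=shot('scene'); a=s['color'][140:240,160:300]; d=shot('side'); b=d['color'][120:220,300:420]
out=np.zeros((600,800,3),np.uint8); out[:400,:640]=p['color']; out[400:,:280]=cv2.resize(a,(280,200)); out[400:,300:540]=cv2.resize(b,(240,200))
save({'color':out},'c3.png')
E
```

```text
[0.5349835  0.23061762 0.29298304] [-0.00176523  0.05574581  0.99844289 -0.00104352]
```

View pics/c3.png

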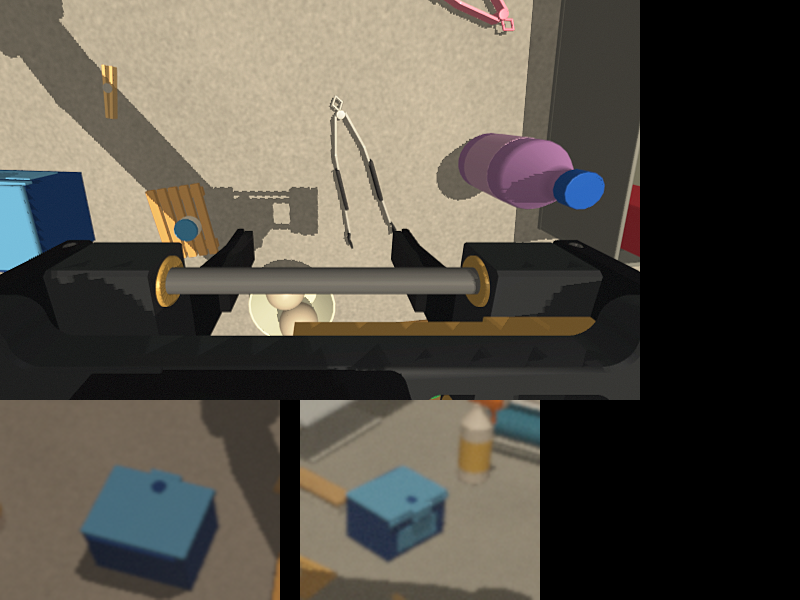

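The lid is shut in both views. In the wrist view the tongs show clearly: pivot at (340,115), grips from (337,170) to (344,208) and from (371,161) to (380,200), and toes at (350,247) and (393,233).

```bash
python3 - <<'E'
from h import *
p=shot('wrist')
P={n:at_z(p,uv,z)[:2] for n,uv,z in [('piv',(340,115),.022),('g1a',(337,170),.021),('g1b',(344,208),.021),('g2a',(371,161),.021),('g2b',(380,200),.021),('t1',(350,247),.021),('t2',(393,233),.021)]}
for k,v in P.items(): print(k,np.round(v,4))
g=(P['g1a']+P['g1b']+P['g2a']+P['g2b'])/4; t=(P['t1']+P['t2'])/2
for a,b in ((P['piv'],t),(P['piv'],g),(g,t)): print(np.linalg.norm(b-a),np.arctan2(*(b-a)[::-1]))
print('grip mid',g,'toe mid',t,'gripwidth',np.linalg.norm(P['g1a']+P['g1b']-P['g2a']-P['g2b'])/2)
r=at_z(p,(187,228),.035);print('tablet',r)
# dark-pixel segmentation of grips
g=cv2.cvtColor(p['color'],cv2.COLOR_RGB2GRAY); m=(g<70)&(np.indices(g.shape)[0]<240)
n,l,s,c=cv2.connectedComponentsWithStats(m[100:250,320:405].astype(np.uint8))
for i in range(1,n):
    if s[i,4]>15: print(s[i]+[320,100,0,0,0],c[i]+[320,100],np.round(at_z(p,c[i]+[320,100],.017),4))
E
```

```text
piv [0.4668 0.2584]
g1a [0.5449 0.246 ]
g1b [0.6057 0.2505]
g2a [0.5374 0.2973]
g2b [0.5994 0.3067]
t1 [0.6731 0.2536]
t2 [0.6568 0.3238]
0.200454150450596 0.15153232159460292
0.10637918368051477 0.15758040912675547
0.09407911242243279 0.14469348467679105
grip mid [0.57185373 0.27513048] toe mid [0.66494973 0.28869567] gripwidth 0.05423869405450826
tablet [0.60450478 0.00774066 0.035     ]
[372 158  14  42 171] [377.93567251 179.51461988] [0.5677 0.3063 0.017 ]
[338 167  13  41 136] [344.31617647 187.78676471] [0.5746 0.2543 0.017 ]
[393 220  12  20 126] [398.54761905 232.79365079] [0.6594 0.3335 0.017 ]
[351 229   3  11  22] [351.63636364 234.63636364] [0.6536 0.2584 0.017 ]
```

Call:
move_arm:
  deltas: "0.15 0.2 -0.2 0 0 0.083; 0.15 0.2 -0.4 0 0 0.083; 0.15 0.2 -0.6 0 0 0.083; 0.15 0.2 -0.75 0 0 0.083; 0.15 0.2 -0.85 0 0 0.083; 0.15 0.2 -0.85 0 0 0.083; 0.15 0.2 -0.85 0 0 0.083"
  gripper: -1

```text
time_s: 9.55
tool_pos: [0.5736, 0.2776, 0.0841]
orientation: [0.0, -0.072, 0.997, -0.0]
ft_force: [0.6, -0.5, 0.7]
finger_gap: 0.0873
grasp_force: 0.0
```

```bash
python3 - <<'E'
from h import *
s=robot.state(); print(s['tool_pos'],s['orientation'])
p=shot('wrist'); save(p,'w4.png')
d=shot('side'); a=d['color'][210:310,200:320]
out=np.zeros((600,800,3),np.uint8); out[:400,:640]=p['color']; out[400:,:240]=cv2.resize(a,(240,200)); c=shot('scene')['color'][170:290,360:480]; out[400:,260:460]=cv2.resize(c,(200,200))
save({'color':out},'c4.png')
E
```

```text
[0.57361577 0.27759948 0.08406546] [ 3.16964809e-04 -7.17696458e-02  9.97421174e-01 -1.35902249e-04]
```

View pics/c4.png

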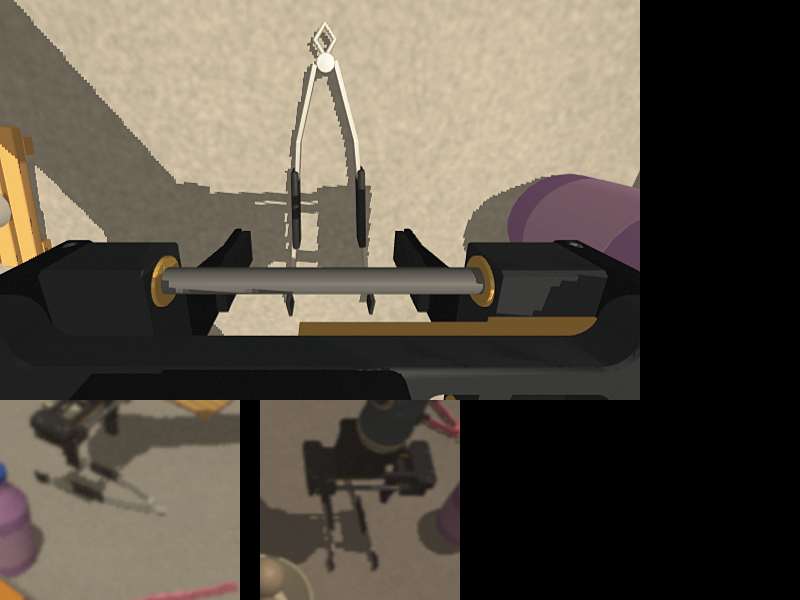

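The tongs lie centred between the open fingers, with pivot at (325,62), grips near columns 295 and 361 (rows 170–247), and jaws at 290 and 371.

```bash
python3 - <<'E'
from h import *
p=shot('wrist'); T=np.array(p['mount'])
f=lambda uv,z:at_z(p,uv,z)[:2]
piv=f((325,62),.022); ga=(f((295,170),.021)+f((360.5,169),.021))/2; gb=(f((296,247),.021)+f((361.5,246),.021))/2; j=(f((290,302),.021)+f((371,301),.021))/2
print(piv,ga,gb,j)
for b in (ga,gb,j): d=b-piv; print(np.linalg.norm(d),np.arctan2(d[1],d[0]))
print('origin est',(ga+gb)/2)
E
```

```text
[0.46586833 0.26484304] [0.53994916 0.27789217] [0.60408452 0.28836308] [0.65689462 0.2979136 ]
0.07522133286596343 0.174358437265465
0.1402030874376868 0.1685538496727536
0.19386774365785553 0.17142139079434024
origin est [0.57201684 0.28312762]
```

Call:
move_arm:
  deltas: "-0.005 0.02 -0.1 0 0 0.008; -0.005 0.02 -0.2 0 0 0.008; -0.005 0.02 -0.27 0 0 0.008; -0.005 0.02 -0.29 0 0 0.008; -0.005 0.02 -0.293 0 0 0.008; -0.005 0.02 -0.293 0 0 0.008"

```text
time_s: 10.35
tool_pos: [0.5727, 0.2844, 0.0114]
orientation: [0.001, -0.085, 0.996, 0.001]
ft_force: [0.1, 0.4, -0.6]
finger_gap: 0.087
grasp_force: 0.0
```

Call:
move_arm:
  deltas: "0 0 0 0 0 0; 0 0 0 0 0 0; 0 0 0 0 0 0; 0 0 0 0 0 0; 0 0 0 0 0 0; 0 0 0 0 0 0; 0 0 0 0 0 0"
  gripper: -0.15

```text
time_s: 11.05
tool_pos: [0.5721, 0.2839, 0.0101]
orientation: [0.0, -0.085, 0.996, 0.0]
ft_force: [0.7, -0.5, 2.4]
finger_gap: 0.0509
grasp_force: 6.8
```

Call:
move_arm:
  deltas: "0 0 0.1 0 0 0; 0 0 0.2 0 0 0; 0 0 0.3 0 0 0; 0 0 0.4 0 0 0; 0 0 0.4 0 0 0; 0 0 0.4 0 0 0"

```text
time_s: 11.65
tool_pos: [0.5712, 0.2839, 0.1095]
orientation: [-0.0, -0.085, 0.996, 0.0]
ft_force: [0.6, 0.6, -0.7]
finger_gap: 0.0496
grasp_force: 6.5
```

```bash
python3 - <<'E'
from h import *
s=robot.state(); print(s['tool_pos'],s['orientation'])
p=shot('wrist'); save(p,'w5.png')
d=shot('side'); a=d['color'][190:290,200:320]
out=np.zeros((600,800,3),np.uint8); out[:400,:640]=p['color']; out[400:,:240]=cv2.resize(a,(240,200)); c=shot('scene')['color'][170:290,360:480]; out[400:,260:460]=cv2.resize(c,(200,200))
save({'color':out},'c5.png')
E
```

```text
[0.571239   0.28386452 0.10946067] [-2.62681649e-04 -8.53194345e-02  9.96353614e-01  2.75755355e-05]
```

View pics/c5.png

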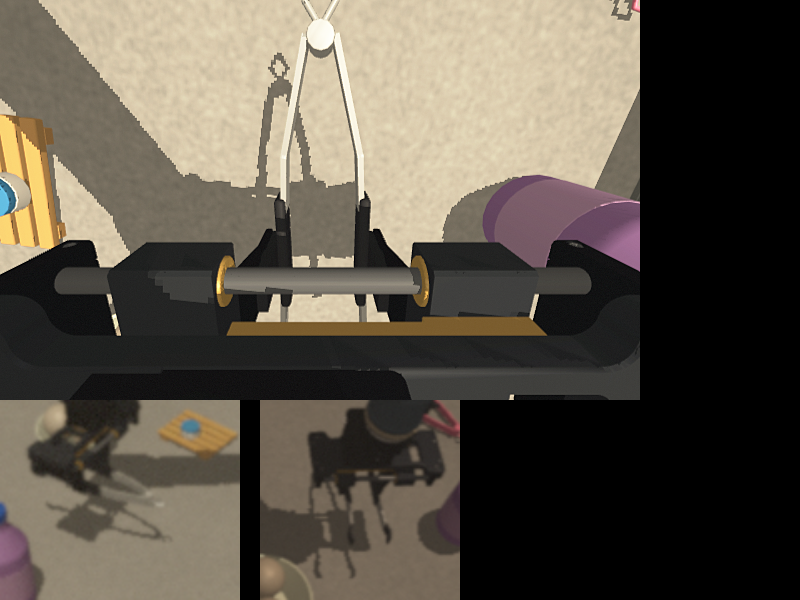

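The tongs are lifted level in the grip, with the pivot at (320,35). I'll check the pitch from the known 110 mm pivot distance.

```bash
python3 - <<'E'
from h import *
p=shot('wrist'); t=np.array(robot.state()['tool_pos'])
for z in (.115,.12,.125,.13,.135):
    X=at_z(p,(320,35),z); print(z,np.round(X-t,4),np.linalg.norm((X-t)[:2]),np.arctan2(*-(X-t)[1::-1]))
# jaws: in scene
s=shot('scene'); r=cv2.cvtColor(s['color'][170:290,360:480],cv2.COLOR_RGB2BGR); cv2.imwrite('pics/j.png',r)
u=lambda a,b:(360+(a-260)*.6,170+(b-400)*.6)
for uv in ((351,540),(387,540)): print(np.round(at_z(s,u(*uv),.12),4))
yaw=.17
for dz in (-.01,0,.01): print(dz,[np.round(proj(s,t+[.1*np.cos(yaw)-y*np.sin(yaw),.1*np.sin(yaw)+y*np.cos(yaw),dz+.011])) for y in (-.03,.03)])
print(u(351,540),u(387,540))
E
```

```text
0.115 [-0.1096 -0.0206  0.0069] 0.11154536959979623 0.18533333884036626
0.12 [-0.1085 -0.0203  0.0119] 0.1104314721461945 0.18514334909330987
0.125 [-0.1075 -0.0201  0.0169] 0.10931757875997264 0.18494948753141593
0.13 [-0.1064 -0.0199  0.0219] 0.10820368956674462 0.18475163459531163
0.135 [-0.1053 -0.0197  0.0269] 0.10708980469735 0.18454966575250228
[0.6735 0.2686 0.12  ]
[0.6656 0.322  0.12  ]
-0.01 [array([415., 256.]), array([438., 256.])]
0 [array([415., 255.]), array([439., 254.])]
0.01 [array([416., 253.]), array([440., 252.])]
(414.6, 254.0) (436.2, 254.0)
```

Call:
move_arm:
  deltas: "-0.1 -0.05 0.05 0 0 -0.01; -0.2 -0.15 0.05 0 0 -0.02; -0.2 -0.25 0.05 0 0 -0.03; -0.2 -0.35 0.05 0 0 -0.04; -0.2 -0.45 0.05 0 0 -0.054; -0.2 -0.55 0.05 0 0 -0.054; -0.2 -0.65 0.05 0 0 -0.054; -0.2 -0.75 0.05 0 0 -0.054; -0.2 -0.85 0.05 0 0 -0.054; -0.2 -0.93 0.05 0 0 -0.054; -0.2 -1 0.05 0 0 -0.054; -0.2 -1 0.05 0 0 -0.054"

```text
time_s: 13.1
tool_pos: [0.5221, 0.0295, 0.1222]
orientation: [0.0, 0.003, 1.0, -0.001]
ft_force: [0.1, -0.7, -0.3]
finger_gap: 0.0498
grasp_force: 6.5
```

Call:
move_arm:
  deltas: "0 -0.05 -0.05 0 0 0; 0 -0.096 -0.1 0 0 0; 0 -0.096 -0.1 0 0 0; 0 -0.096 -0.1 0 0 0"

```text
time_s: 13.5
tool_pos: [0.5216, 0.0101, 0.0969]
orientation: [-0.001, -0.0, 1.0, 0.0]
ft_force: [0.9, 0.9, -1.5]
finger_gap: 0.0497
grasp_force: 6.5
```

```bash
python3 - <<'E'
from h import *
s=robot.state(); print(s['tool_pos'],s['orientation'],s['finger_gap'],s['grasp_force'])
d=shot('side'); a=d['color'][130:255,240:390]; c=shot('scene')['color'][160:270,250:370]
out=np.zeros((500,800,3),np.uint8); out[:375,:450]=cv2.resize(a,(450,375),interpolation=cv2.INTER_CUBIC); out[:312,455:795]=cv2.resize(c,(340,312),interpolation=cv2.INTER_CUBIC)
save({'color':out},'c6.png')
E
```

```text
[0.52155479 0.01005961 0.09688614] [-5.22068690e-04 -2.23239583e-04  9.99999834e-01  9.95841625e-05] 0.049691952274209056 6.462192535400391
```

View pics/c6.png

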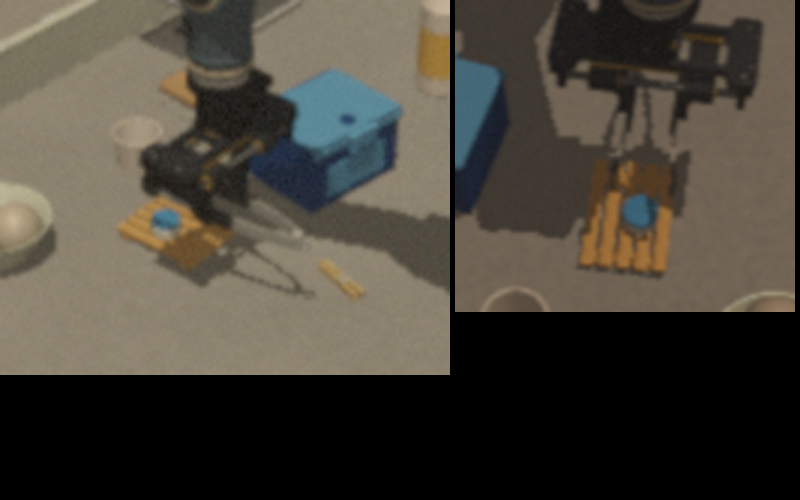

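The views show the level tongs over the board, straddling the tablet. The tablet is at crop (640,210), and the jaws end near (611,158) and (677,155). I'll compare those against the projected poses.

```bash
python3 - <<'E'
from h import *
s=shot('scene'); d=shot('side'); t=np.array(robot.state()['tool_pos'])
c=lambda P:(455+(P[0]-250)*340/120,(P[1]-160)*312/110)
for x in (.03,.085,.1): print(x,[np.round(c(proj(s,t+[x,y,.01]))) for y in (-.031,.031)],'side',[np.round((proj(d,t+[x,y,.0])-[240,130])*3) for y in (-.031,.031)])
print('side pivot',(proj(d,t+[-.11,0,.01])-[240,130])*3)
print('tablet',np.round(c(proj(s,[.606,.01,.035]))),(proj(d,[.606,.01,.035])-[240,130])*3)
a=s['color'].astype(int)
m=((a[...,2]-a[...,0]>25)); 
for im,box in ((s,(270,370,180,260)),(d,(270,330,180,220))):
    x0,x1,y0,y1=box; A=im['color'].astype(int)[y0:y1,x0:x1]; v,u=np.nonzero(A[...,2]-A[...,0]>25); print(len(u),np.round(at_z(im,(u.mean()+x0+.0,v.mean()+y0),.033),4),u.min()+x0,u.max()+x0)
E
```

```text
0.03 [array([618., 118.]), array([682., 126.])] side [array([218., 182.]), array([183., 206.])]
0.085 [array([609., 167.]), array([675., 176.])] side [array([183., 164.]), array([147., 188.])]
0.1 [array([607., 181.]), array([673., 189.])] side [array([173., 160.]), array([138., 183.])]
side pivot [296.11109637 234.36605401]
tablet [641. 207.] [167.41654132 218.57978356]
94 [0.6088 0.0078 0.033 ] 309 320
70 [ 0.6045 -0.0685  0.033 ] 292 329
```

Call:
move_arm:
  deltas: "0 0 -0.08 0 0 0; 0 0 -0.16 0 0 0; 0 0 -0.16 0 0 0"

```text
time_s: 14.0
tool_pos: [0.52, 0.0104, 0.0557]
orientation: [-0.002, -0.001, 1.0, -0.0]
ft_force: [-0.3, 0.2, -0.2]
finger_gap: 0.0501
grasp_force: 6.5
```

```bash
python3 - <<'E'
from h import *
s=robot.state(); t=np.array(s['tool_pos']); print(t)
d=shot('side'); c=shot('scene'); w=shot('wrist')
g=lambda im:np.clip(255*(im/255.)**.6,0,255).astype(np.uint8)
out=np.zeros((600,800,3),np.uint8)
out[:360,:400]=cv2.resize(g(d['color'][175:220,275:325]),(400,360),interpolation=cv2.INTER_CUBIC)
out[:400,400:]=cv2.resize(g(c['color'][185:245,280:340]),(400,400),interpolation=cv2.INTER_CUBIC)
out[400:600,:320]=cv2.resize(g(w['color']),(320,200))
save({'color':out},'c7.png')
for x in (.06,.085,.1): print(x,[np.round((proj(c,t+[x,y,.01])-[280,185])*400/60+[400,0]) for y in (-.031,.031)],'side',[np.round((proj(d,t+[x,y,.01])-[275,175])*8) for y in (-.031,.031)])
print('pivot wrist',proj(w,t+[-.11,0,.011])/2+[0,400])
E
```

```text
[0.51997872 0.01044696 0.05569629]
0.06 [array([574., 221.]), array([721., 240.])] side [array([254., 159.]), array([161., 223.])]
0.085 [array([565., 273.]), array([714., 292.])] side [array([212., 138.]), array([119., 201.])]
0.1 [array([559., 305.]), array([709., 324.])] side [array([187., 125.]), array([ 94., 188.])]
pivot wrist [162.12329666 416.06637794]
```

View pics/c7.png

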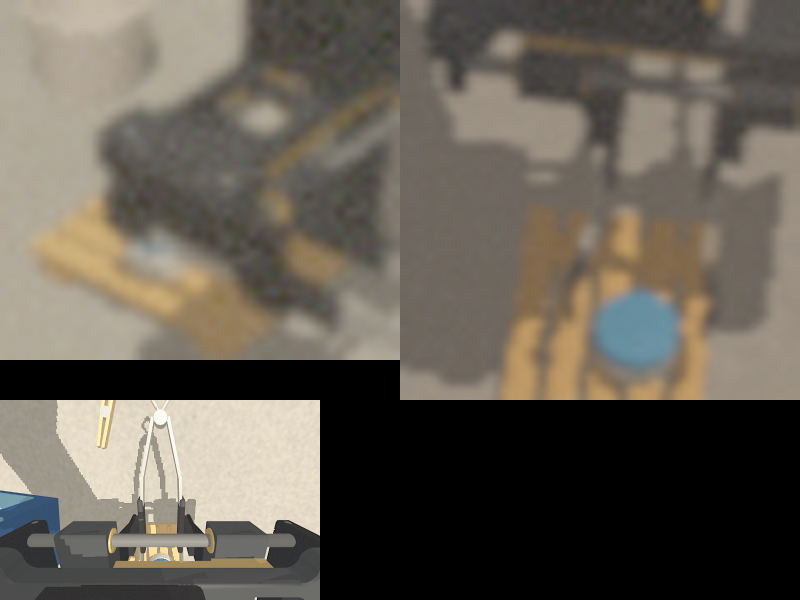

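The jaws straddle the tablet (scene crop: left jaw about (575,268), right about (712,290), tablet (637,330)). The pivot sits where predicted, so the tongs are level. Now I'll descend.

Call:
move_arm:
  deltas: "0.005 0 -0.03 0 0 0; 0.005 0 -0.06 0 0 0; 0.005 0 -0.09 0 0 0; 0.005 0 -0.108 0 0 0; 0.005 0 -0.108 0 0 0; 0.005 0 -0.108 0 0 0"

```text
time_s: 14.75
tool_pos: [0.5229, 0.0098, 0.0301]
orientation: [-0.0, -0.0, 1.0, -0.0]
ft_force: [-0.2, -0.2, -0.9]
finger_gap: 0.0502
grasp_force: 6.5
```

Call:
move_arm:
  deltas: "0 0 -0.008 0 0 0; 0 0 -0.008 0 0 0; 0 0 -0.008 0 0 0"
  gripper: 0.05

```text
time_s: 15.05
tool_pos: [0.523, 0.0099, 0.0284]
orientation: [0.0, -0.001, 1.0, 0.0]
ft_force: [-0.4, 0.5, -1.6]
finger_gap: 0.0425
grasp_force: 8.1
```

Call:
move_arm:
  deltas: "0 0 0 0 0 0; 0 0 0 0 0 0; 0 0 0 0 0 0; 0 0 0 0 0 0; 0 0 0 0 0 0"
  gripper: 1

```text
time_s: 15.55
tool_pos: [0.523, 0.0099, 0.0284]
orientation: [0.0, -0.001, 1.0, 0.0]
ft_force: [0.4, -0.4, -1.4]
finger_gap: 0.039
grasp_force: 29.9
```

The gap stopped at 39.0 mm, which is the stated width when closed on the tablet. I'll lift.

Call:
move_arm:
  deltas: "0 0 0.03 0 0 0; 0 0 0.08 0 0 0; 0 0 0.15 0 0 0; 0 0 0.22 0 0 0; 0 0 0.3 0 0 0; 0 0 0.38 0 0 0; 0 0 0.46 0 0 0; 0 0 0.54 0 0 0; 0 0 0.6 0 0 0; 0 0 0.6 0 0 0; 0 0 0.6 0 0 0; 0 0 0.6 0 0 0; 0 0 0.6 0 0 0; 0 0 0.6 0 0 0"

```text
time_s: 16.95
tool_pos: [0.5225, 0.0099, 0.1776]
orientation: [-0.001, -0.001, 1.0, -0.0]
ft_force: [-0.4, -0.1, -1.4]
finger_gap: 0.0394
grasp_force: 29.9
```

```bash
python3 - <<'E'
from h import *
s=robot.state(); t=np.array(s['tool_pos']); print(t,s['finger_gap'],s['grasp_force'])
d=shot('side'); c=shot('scene')
g=lambda im:np.clip(255*(im/255.)**.6,0,255).astype(np.uint8)
out=np.zeros((600,800,3),np.uint8)
a=proj(c,t+[.085,0,0]).astype(int); b=proj(d,t+[.085,0,0]).astype(int); print(a,b)
out[:400,:400]=cv2.resize(g(c['color'][a[1]-40:a[1]+40,a[0]-40:a[0]+40]),(400,400),interpolation=cv2.INTER_CUBIC)
out[:400,400:]=cv2.resize(g(d['color'][b[1]-40:b[1]+40,b[0]-40:b[0]+40]),(400,400),interpolation=cv2.INTER_CUBIC)
out[400:,:300]=cv2.resize(g(c['color'][150:250,180:330]),(300,200))
save({'color':out},'c8.png')
E
```

```text
[0.52249781 0.00987995 0.17761423] 0.03942749033197908 29.939520803745836
[315 206] [294 169]
```

View pics/c8.png

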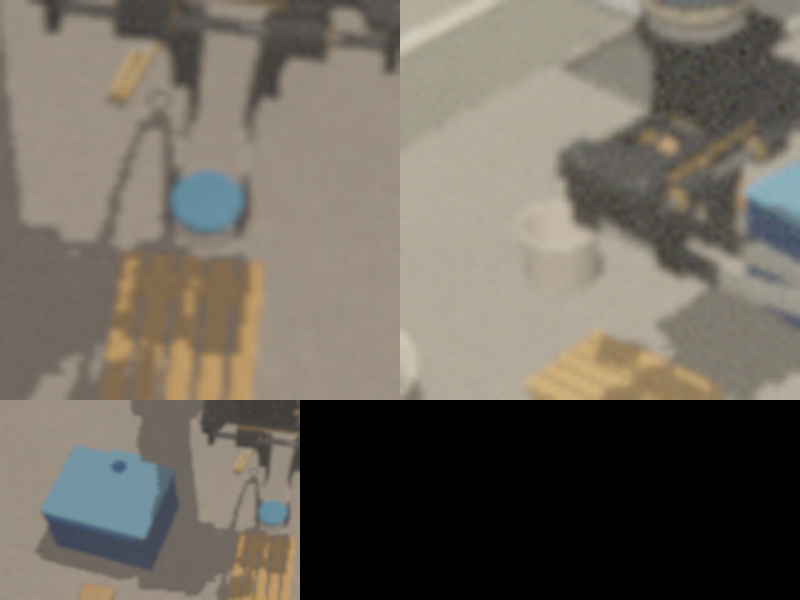

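The tablet sits between the jaws (scene crop (207,200)), clear of the board at an underside height of about 0.16 m. The lid is shut and the tablet's spot on the board is empty.

```bash
python3 -c "
from rig import robot
print(robot.sign_off())"
```

```text
the job is handed in; nothing more can be done
None
```

The tub's lid is pressed shut and released, and I handed the job in with the tablet held steady in the steel tongs about 16 cm above the worktop; the hand-in returned no verdict.

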